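# Pull out the recipe card and hold a spring clip open around its top edge

## Robot

A 6-joint arm with a two-finger parallel gripper is mounted at the origin on the work surface. World frame = base frame: x ahead of the robot, y to its left, z up, the work surface at z = 0. Lengths are in m, angles in degrees, forces in N, time in s.
With the tool pointing down it reaches from about 0.375 to 0.975 m from the base axis. Payload 3.8 kg.
Tool frame: the origin (TCP) lies between the finger pads; the fingertips stand manip.nose_length ahead of it and the grasp point (between the pads) lies 11 mm behind it (manip.nose_length is the distance from the TCP to the fingertips, in m); z points along the fingers, y is the line along which they close (so a half turn about z gives the same grasp; the last joint's range is limited). The gripper opens to 88 mm and grips with 3 to 60 N. Pads are 18 mm wide; open, the fingers measure 123 mm over their backs; the gripper's body (75 mm by 187 mm) begins 45 mm behind the grasp point.
Start: joints at [-75.109, 15.12, 91.902, -0, 72.978, -2.114], TCP at [0.197, -0.645, 0.247] pointing down, gripper open.
Joint ranges: [-150.88, 150.88], [-54.13, 125.18], [17.81, 147.31], [-75.09, 255.09], [0, 152.58], [-146.25, 146.25]. Speed limits (degrees/s): [147.25, 147.25, 180, 180, 180, 180].

## Interface

Orientations are given as a 3x3 rotation matrix whose columns are the frame's x, y, z axes.
In Python, from workcell import manip gives the robot as it stands.
- The arm moves only by the tool step_arm, never from a script. Its argument "motion" is a list of rows, each an object of numbers: "dx", "dy", "dz": the shift along the tool's x, y, z in m; "rx", "ry", "rz": the turn, a rotation vector about the tool's x, y, z in rad. In form: [{"dx": .., "dy": .., "dz": .., "rx": .., "ry": .., "rz": ..}, ...]. A call has 1 to 10 rows; each row shifts and turns the commanded pose from where the row before left it, along the tool's axes as they then stand; what a row does not reach is not made up. A row lasts 1/8 s, in which the tool goes at most 62.5 mm and 10.7 degrees, less where a joint would pass 70% of its speed; a pose out of reach is approached as far as the arm can. A call with a gripper value outside its range is refused whole. "claw" is the finger opening in m, from 0 to 0.0881, set as the call begins (left out, the last holds). The fingers move at their own pace and stop on an object; "squeeze" is the grip in N (left out, the last holds). Time passes only in rows, so rows that do not move let the fingers close. It gives the time, the measured TCP pose, the force, the opening and the grip force at its end, in the units of the state.
- manip.read_state(): the state, without advancing time (a new reading comes with each control period).
- manip.camera(name): name is "side" or "top" or "wrist"; returns (picture, depth): 420x560x3 uint8, blue, green, red; 420x560 float32, m along the optical axis (not along the pixel's ray), 0 where there is no reading.
- manip.get_calibration(name): a dict with "mtx" (3x3 intrinsics, pixels), "world_from_camera" (4x4, takes a point from camera to world coordinates). Camera axes: x right, y down, z forward; pixel columns grow to the right and rows downward; lengths in m; the calibration is good to about 2 mm. The wrist camera is an equidistant fisheye: a pixel r from the principal point sees the ray r / f radians off the axis. A picture is of the moment at which its call begins: read the wrist's pose just before it. get_calibration takes no time and is no camera call; for the wrist camera it gives the pose at the moment of the call.
- manip.sign_off(): hands the job in; it is judged then, once.
The state is a dict: "t": time; "qpos": joint angles; "qd": joint speeds; "tau": joint torques, N m; "eef_pos": TCP position; "eef_rot": TCP orientation; "contact_force": force on the tool from outside, world axes, zero at the start; "ft_torque": the same for the moment, N m; "grip_width": finger opening in m; "gripper_force": force on a finger pad.
Only numpy, scipy, OpenCV 4.12 (cv2) and the standard library are available. Lean on these libraries where they do the work, as an engineer would, in place of code of your own. Each camera call takes 0.05 s, during which the arm holds its last target. There are 200 camera calls.

## Task

Slide the recipe card along its track, by the wooden knob, out from under the spice shelf as far as it goes. Then take the steel spring clip off its stand by squeezing its two tails together, and hold it gaping over the middle of the card's top edge, with the edge well inside the open mouth and the clip not touching the card. Finish like that, still holding the clip squeezed open; leave the other kitchen things where they are.

Things in the scene. Friction and masses are not known exactly. Their poses are not given: they have to be found in the camera images.
- station: fixed low wooden spice shelf with a track along its x axis. Origin on the worktop under the middle of the shelf's front edge. The shelf (116 mm wide, underside 150 mm high, jars on its rear half to 221 mm) covers x = 0 to 155 mm, side panels at y = 50 mm either side; the track board (100 wide, 12 high) runs out to x = -220 mm. Either side of the table, turned up to 0.35 rad.
- carriage (a joint): travel (m) of the wooden carriage that carries the card and the knob, along the station's -x (out from under the shelf): 0 fully in, 0.12 at its outer stop. Starts between 0 and 0.02. Slides with about 2 N of friction and stays where it is left.
- card (a point): stiff upright recipe card, 105 mm long (x, along the track), 3 mm thick (y), 103 mm tall, fixed on the carriage. Origin in the middle of its top edge, 125 mm above the worktop; z up, same heading as the station. The knob is 132 mm from here along -x.
- knob (a point): centre of the round wooden knob at the carriage's front: 22 mm diameter, from 50 to 76 mm above the worktop, this point 63 mm high; below it a 12 mm steel stem. It stands 75 mm in front of the shelf when the carriage is fully in.
- stand: fixed wooden stand, 140 x 75 x 12 mm, with an upright steel strip 110 mm long (x), 3 mm thick (y), top edge 75 mm above the worktop. Origin under its middle. Turned up to 0.4 rad.
- clip: steel spring clip like a big clothes peg, 70 g, 36 mm wide (x), parked astride the stand's strip. Origin on the pivot (x axis), 95 mm above the worktop at first. z up: two tails rise in a V to round tips 46 mm above it, 52 mm apart outside; jaws hang to 45 mm below, mouth clear from 5 to 45 mm below. Pinching the tails along y opens it. This body is the +y half, the other hinges on it.
- clip_jaw (a joint): opening angle (rad) between the clip's halves: about 0 as parked, -0.03 shut on nothing, 0.42 fully gaping (stop): tail tips then about 34 mm apart outside, their tops 50 mm above the pivot, jaw tips about 20 mm apart. The spring takes about 6 N on the tail tips to start opening, about 12 N at the stop.
- tip_a (a point): lower inner edge of the +y jaw, mid-width, 45 mm below the pivot
- tip_b (a point): lower inner edge of the -y jaw, mid-width, 45 mm below the pivot
- salt: steel salt shaker, 38 mm across, 73 mm tall: bystander, origin under its middle; leave it
- eggcup: white egg cup, 44 mm across, 55 mm tall: bystander, origin under its middle; leave it
- jar: glass jar with a steel lid, 60 mm across, 100 mm tall: bystander, origin under its middle; leave it
- mug: white mug, 80 mm across, 90 mm tall: bystander, origin under its middle; leave it
- bowl: white bowl, 100 mm across, 50 mm tall: bystander, origin under its middle; leave it
- spoon: wooden spoon lying flat: bystander, origin under its middle; leave it
- canister: grey canister with a wooden lid, 110 mm across, 124 mm tall: bystander, origin under its middle; leave it

How it is judged (in metres and radians):
On the way, in this order (a step that is already met when the one before it is completed fails the run):
1. the card is slid fully out from under the shelf (value of joint carriage above 0.108 m), for 0.2 s.
2. the clip is squeezed open and lifted off the stand (value of joint clip_jaw above 0.2 rad and z of each of tip_a, tip_b in the frame of stand above 0.08 m and contact force between the fingers and clip above 2 N), for 0.2 s.
At the end, for the whole second after the job is handed in: Carriage within 12 mm of its outer stop; clip held by the fingers, open over 0.2 rad, at rest, touching the card with under 0.5 N; jaw tips either side of the card, each over 4 mm from its mid-plane, 8 to 42 mm below its top edge, within 35 mm of the edge's middle (value of joint carriage above 0.108 m and value of joint clip_jaw above 0.2 rad and ((y of tip_a in the frame of card above 0.004 m and y of tip_b in the frame of card below -0.004 m) or (y of tip_b in the frame of card above 0.004 m and y of tip_a in the frame of card below -0.004 m)) and z of tip_a in the frame of card between -0.042 and -0.008 m and z of tip_b in the frame of card between -0.042 and -0.008 m and x of tip_a in the frame of card between -0.035 and 0.035 m and x of tip_b in the frame of card between -0.035 and 0.035 m and contact force between the fingers and clip above 2 N and contact force between clip and carriage below 0.5 N and linear speed of clip below 0.02 m/s); the arm keeps its last pose, push and grip.
It fails at once if a bystander is moved by more than 40 mm (distance of any of salt, eggcup, jar, mug, bowl, spoon, canister from where it was at the start of the episode above 0.04 m).
It also fails if it takes over 61 s, if anything falls off the work surface, if the arm or the gripper's body presses on something with over 40 N, if the wrist force passes 120 N, or if a joint passes its speed limit or range.

## Working session

There is one attempt and no reset: what is moved stays moved. The work goes in short steps, Python scripts to look and compute and a tool call to move; the robot and the scene stay as the last step left them, time stands still between calls to the robot, and variables do not carry over. Pictures are saved under pics/ and viewed, at most 10 in all, crops included, and the job is handed in when it is done.

Besides the shell and the picture viewer there is one more tool, called as name(argument=value, ...), one argument or row to a line, values as JSON. step_arm: Moves the arm, as the interface text tells. Its arguments: {"type":"object","properties":{"motion":{"type":"array","items":{"type":"object","properties":{"dx":{"type":"number"},"dy":{"type":"number"},"dz":{"type":"number"},"rx":{"type":"number"},"ry":{"type":"number"},"rz":{"type":"number"}}}},"claw":{"type":"number"},"squeeze":{"type":"number"}},"required":["motion"]}

```bash
ls; mkdir -p pics; python3 - <<'E'
from workcell import manip
import cv2,numpy as np
print(manip.nose_length, manip.read_state())
for n in ("side","top"):
    p,d=manip.camera(n); cv2.imwrite(f"pics/{n}0.png",p); np.save(f"pics/{n}0.npy",d)
    c=manip.get_calibration(n); print(n,c); print((d>0).mean())
E
```

```text
pics
0.008 {'t': 0.0, 'qpos': array([-7.51086970e+01,  1.51675822e+01,  9.19777722e+01, -8.88530492e-04,
        7.29775021e+01, -2.11524273e+00]), 'qd': array([-0.03831658, -0.00196983, -0.00020698,  0.12318385,  0.05252834,
        0.07902721]), 'tau': array([ 2.82686364e-03, -5.02100551e+01, -3.56879246e+01,  7.31113111e-02,
        2.93704402e-02, -1.79975164e-04]), 'eef_pos': array([ 0.19723526, -0.64484445,  0.24543934]), 'eef_rot': array([[ 9.56270034e-01,  2.92484706e-01, -5.65373035e-04],
       [ 2.92485245e-01, -9.56267799e-01,  2.06842568e-03],
       [ 6.43348476e-05, -2.14333676e-03, -9.99997701e-01]]), 'contact_force': array([ 1.03514606, -0.57339598,  0.22995206]), 'ft_torque': array([ 0.02089195,  0.01537188, -0.02950541]), 'gripper_force': 0.0, 'grip_width': 0.08846422913881795}
side {'mtx': array([[454.34965568,   0.        , 281.30424142],
       [  0.        , 454.34965568, 209.90687   ],
       [  0.        ,   0.        ,   1.        ]]), 'world_from_camera': array([[ 0.99346402, -0.0358368 ,  0.10837422,  0.44796891],
       [-0.11237583, -0.47361486,  0.87353342, -1.00123043],
       [ 0.020023  , -0.88000267, -0.47454651,  0.65252845],
       [ 0.        ,  0.        ,  0.        ,  1.        ]])}
0.9961139455782313
top {'mtx': array([[433.26228351,   0.        , 282.03480332],
       [  0.        , 433.26228351, 207.41807092],
       [  0.        ,   0.        ,   1.        ]]), 'world_from_camera': array([[-3.01528131e-03, -9.94694918e-01,  1.02824746e-01,
         4.55715067e-01],
       [-9.99572940e-01,  9.27758201e-06, -2.92221997e-02,
         3.19169226e-02],
       [ 2.90662195e-02, -1.02868946e-01, -9.94270152e-01,
         1.19336699e+00],
       [ 0.00000000e+00,  0.00000000e+00,  0.00000000e+00,
         1.00000000e+00]])}
0.9962159863945578
```

View pics/top0.png

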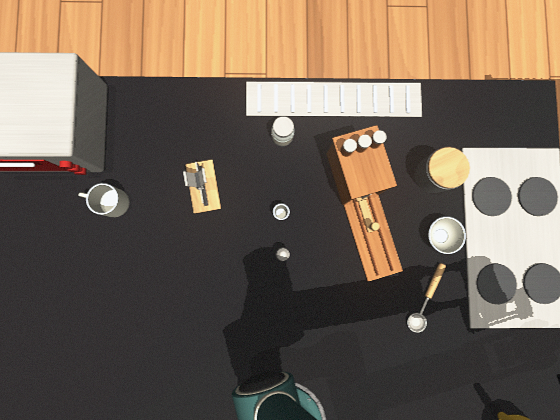

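View pics/side0.png

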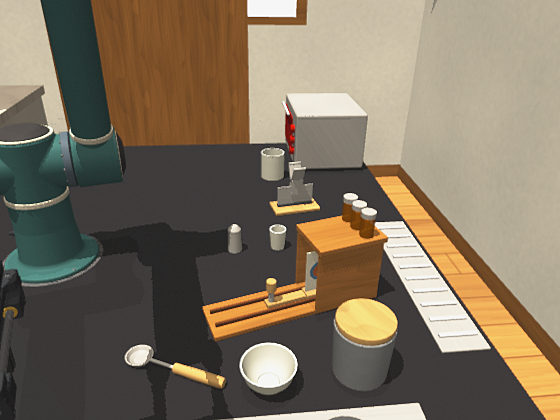

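The top view shows the station to the right (shelf roof around (365,160), track end (385,275), knob (375,226)). It also shows the stand with the clip at (202,186). The side view shows the knob at (271,287) and the clip at (296,180).

```bash
cat > h.py <<'E'
import numpy as np,cv2
from workcell import manip
def cloud(n,d,c=None):
    c=c or manip.get_calibration(n); K=c["mtx"];T=c["world_from_camera"]
    v,u=np.indices(d.shape); P=np.stack([(u-K[0,2])/K[0,0]*d,(v-K[1,2])/K[1,1]*d,d],-1)
    W=P@T[:3,:3].T+T[:3,3]; W[d<=0]=np.nan; return W
def rect(P):
    (c,s,a)=cv2.minAreaRect((P[:,:2]*1000).astype(np.float32)); return np.round(c,1),np.round(s,1),round(a,2)
E
python3 - <<'E'
from h import *
for n in("top","side"):
    p=cv2.imread(f"pics/{n}0.png"); W=cloud(n,np.load(f"pics/{n}0.npy")); hsv=cv2.cvtColor(p,cv2.COLOR_BGR2HSV)
    x,y,z=np.moveaxis(W,-1,0)
    st=(x>.35)&(x<.75)&(y>-.28)&(y<-.05); sd=(x>.4)&(x<.62)&(y>.12)&(y<.3)
    for name,m in dict(track=st&(z>.006)&(z<.0165)&(hsv[...,1]>100),roof=st&(z>.146)&(z<.172)&(hsv[...,1]>100),
       knob=st&(z>.066)&(z<.085)&(x<.56),board=sd&(z>.007)&(z<.017)&(hsv[...,1]>60),strip=sd&(z>.05)&(z<.079),tails=sd&(z>.11)).items():
        m=cv2.morphologyEx(m.astype(np.uint8),cv2.MORPH_OPEN,np.ones((2,2)))>0
        P=W[m]
        if len(P)>3: print(n,name,len(P),*rect(P),"mean",P.mean(0).round(4),"zmed/max",np.median(P[:,2]).round(4),P[:,2].max().round(4))
E
```

```text
top track 1642 [ 497.4 -255.4] [224.3 103.9] 16.75 mean [nan nan nan] zmed/max nan nan
top roof 2416 [ 682.5 -226.5] [154.7 170.9] 17.29 mean [nan nan nan] zmed/max nan nan
top knob 57 [ 521.2 -254.4] [34.9 18.3] 86.87 mean [ 0.521  -0.2495  0.0632] zmed/max 0.0747 0.0788
top board 412 [593.2 204. ] [55.1 74.3] 8.37 mean [0.5897 0.2035 0.0103] zmed/max 0.0108 0.0745
top strip 31 [601.  205.8] [35.   2.7] 6.34 mean [0.5999 0.2056 0.0542] zmed/max 0.0522 0.0746
side track 1673 [ 559.6 -246.8] [199.6 330. ] 64.98 mean [nan nan nan] zmed/max nan nan
side roof 2099 [ 666.8 -204.2] [143.9 109.6] 19.23 mean [nan nan nan] zmed/max nan nan
side knob 83 [ 538.1 -201.7] [112.9  18.3] 73.39 mean [ 0.5262 -0.2425  0.0673] zmed/max 0.0727 0.0772
side board 149 [595.3 200.4] [47.9 69.7] 10.61 mean [0.5926 0.1906 0.0105] zmed/max 0.0108 0.0241
side strip 87 [604.7 209.3] [33.4 10.5] 14.53 mean [0.6049 0.2092 0.0587] zmed/max 0.0586 0.0732
```

```bash
python3 - <<'E'
from h import *
for n in("top","side"):
    p=cv2.imread(f"pics/{n}0.png"); W=cloud(n,np.load(f"pics/{n}0.npy")); hsv=cv2.cvtColor(p,cv2.COLOR_BGR2HSV)
    x,y,z=np.moveaxis(W,-1,0); H,S,V=cv2.split(hsv)
    st=(x>.3)&(x<.85)&(y>-.34)&(y<-.1); sd=(x>.4)&(x<.75)&(y>.1)&(y<.32)
    q=W[...,:2]-np.array([.52,-.255]); kn=np.hypot(q[...,0],q[...,1])<.05
    for name,m in dict(track=st&(z>.006)&(z<.0165)&(S>120)&(H<14),roof=st&(z>.148)&(z<.172)&(S>120),
       knob=kn&(z>.068)&(z<.08),stem=kn&(z>.055)&(z<.068),board=sd&(z>.007)&(z<.016)&(S>60),strip=sd&(z>.065)&(z<.077),mid=sd&(z>.08)&(z<.12),tails=sd&(z>.12)).items():
        _,l,stt,_=cv2.connectedComponentsWithStats(m.astype(np.uint8))
        if name in("track","roof") and len(stt)>1: m=l==1+stt[1:,4].argmax()
        P=W[m]
        if len(P)>3: print(n,name,len(P),*rect(P),"mean",P.mean(0).round(4),"z",np.percentile(P[:,2],[0,50,100]).round(4), "uv",np.argwhere(m).mean(0)[::-1].round(1))
for n,c in (("top",(140,135,130,100)),("side",(240,150,100,80))):
    p=cv2.imread(f"pics/{n}0.png"); u,v,w,h=c; k=p[v:v+h,u:u+w]; cv2.imwrite(f"pics/{n}c.png",cv2.resize(k,None,fx=4,fy=4,interpolation=cv2.INTER_CUBIC))
a=cv2.imread("pics/topc.png")[:320,:400]; b=cv2.imread("pics/sidec.png")[:320,:400]; cv2.imwrite("pics/ab.png",np.hstack([a,b]))
E
```

```text
top track 377 [ 523.  -282.9] [198.5  26.1] 17.22 mean [ 0.5292 -0.2842  0.0116] z [0.0061 0.0116 0.0165] uv [384.4 225.1]
top roof 2477 [ 675.  -198.6] [158.8 115.4] 16.7 mean [ 0.6629 -0.1992  0.1634] z [0.1506 0.1635 0.1716] uv [364.6 166.3]
top knob 57 [ 523.  -244.2] [19.1 20.9] 87.57 mean [ 0.523  -0.2439  0.0751] z [0.0706 0.0752 0.0788] uv [375.5 225.9]
top stem 11 [ 521.5 -237.2] [19.   6.6] 13.02 mean [ 0.5217 -0.2365  0.0619] z [0.055  0.0624 0.0673] uv [371.5 226.7]
top board 873 [637.6 213.7] [140.4  75. ] 10.19 mean [0.631  0.2077 0.0112] z [0.007  0.0113 0.0159] uv [205.3 188.3]
top strip 44 [637.4 211.7] [107.5  17.5] 4.25 mean [0.6318 0.2125 0.0721] z [0.0651 0.0722 0.0768] uv [200.  184.5]
top mid 171 [640.2 215.4] [37.4 29.1] 12.16 mean [0.6393 0.2164 0.1058] z [0.0812 0.1049 0.1199] uv [196.3 179.4]
top tails 146 [639.9 214.5] [37.5 52.1] 11.02 mean [0.6395 0.217  0.133 ] z [0.1204 0.1346 0.1451] uv [194.2 177.5]
side track 89 [ 441.5 -247.4] [88.7  6.2] 17.39 mean [ 0.4413 -0.2478  0.0136] z [0.0093 0.014  0.0165] uv [232.  307.2]
side roof 2158 [ 674.3 -200.1] [156.4 119. ] 16.46 mean [ 0.6623 -0.2173  0.1621] z [0.148  0.1631 0.172 ] uv [336.9 235.6]
side knob 75 [ 523.8 -244.1] [19.4 20.5] 19.6 mean [ 0.5238 -0.2458  0.0736] z [0.0681 0.0743 0.0772] uv [271.1 281.7]
side stem 53 [ 522.7 -249.3] [13.3 21.4] 77.93 mean [ 0.523  -0.25    0.0617] z [0.0553 0.062  0.0679] uv [270.8 287.5]
side board 365 [638.2 211.2] [141.  80.] 7.34 mean [0.6348 0.1979 0.0111] z [0.007  0.0111 0.0152] uv [293.8 206.6]
side strip 116 [638.6 213.6] [108.5  19.4] 8.01 mean [0.6371 0.2126 0.0707] z [0.0651 0.0708 0.077 ] uv [294.6 186.6]
side mid 164 [637.7 210.4] [32.2 46. ] 60.58 mean [0.6393 0.21   0.1004] z [0.0805 0.0994 0.1198] uv [295.8 177.8]
side tails 151 [641.8 215.1] [36.8 55.4] 10.96 mean [0.641  0.2175 0.1314] z [0.1202 0.1317 0.1422] uv [296.4 167.1]
```

View pics/ab.png

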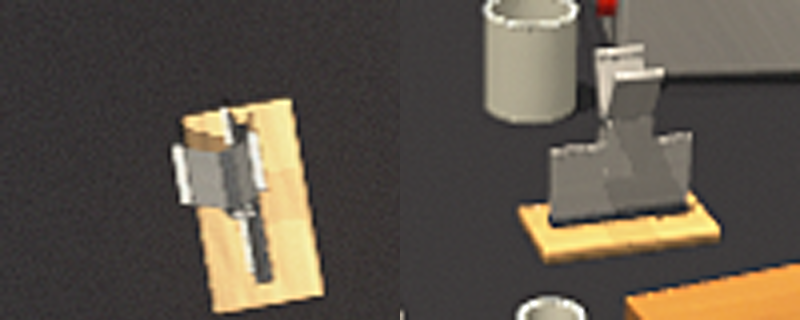

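Both views agree on these positions:

| Item | Position | Other |
|---|---|---|
| Knob | (0.523, -0.244) | top 76 mm |
| Station | origin about (0.601, -0.222) | yaw 16.7° |
| Clip | (0.639, 0.213) | yaw about 10.5°, tails 52 mm apart, tops at 142 mm |

The heights match the text.

step_arm(
  motion=[
    {"dx": 0.03, "dy": -0.02, "dz": 0.0},
    {"dx": 0.05, "dy": -0.035, "dz": 0.01},
    {"dx": 0.05, "dy": -0.035, "dz": 0.01},
    {"dx": 0.05, "dy": -0.035, "dz": 0.01},
    {"dx": 0.05, "dy": -0.035, "dz": 0.01},
    {"dx": 0.05, "dy": -0.03, "dz": 0.01},
    {"dx": 0.05, "dy": -0.03, "dz": 0.01},
    {"dx": 0.05, "dy": -0.03, "dz": 0.01},
    {"dx": 0.03, "dy": -0.02, "dz": 0.01},
    {"dx": 0.019, "dy": -0.018, "dz": 0.01},
  ],
  claw=0.07,
)

```text
invalid input
```

step_arm(
  motion=[
    {"dx": 0.03, "dy": -0.02, "dz": 0.0, "rx": 0, "ry": 0, "rz": 0},
    {"dx": 0.05, "dy": -0.035, "dz": 0.01, "rx": 0, "ry": 0, "rz": 0},
    {"dx": 0.05, "dy": -0.035, "dz": 0.01, "rx": 0, "ry": 0, "rz": 0},
    {"dx": 0.05, "dy": -0.035, "dz": 0.01, "rx": 0, "ry": 0, "rz": 0},
    {"dx": 0.05, "dy": -0.035, "dz": 0.01, "rx": 0, "ry": 0, "rz": 0},
    {"dx": 0.05, "dy": -0.03, "dz": 0.01, "rx": 0, "ry": 0, "rz": 0},
    {"dx": 0.05, "dy": -0.03, "dz": 0.01, "rx": 0, "ry": 0, "rz": 0},
    {"dx": 0.05, "dy": -0.03, "dz": 0.01, "rx": 0, "ry": 0, "rz": 0},
    {"dx": 0.03, "dy": -0.02, "dz": 0.01, "rx": 0, "ry": 0, "rz": 0},
    {"dx": 0.019, "dy": -0.018, "dz": 0.01, "rx": 0, "ry": 0, "rz": 0},
  ],
  claw=0.07,
  squeeze=25,
)

```text
t: 1.35
eef_pos: [0.5243, -0.2428, 0.1559]
eef_rot: [[0.956, 0.294, -0.0], [0.294, -0.956, 0.0], [-0.0, -0.001, -1.0]]
contact_force: [-0.4, -0.3, -0.1]
grip_width: 0.07
gripper_force: 0.0
```

step_arm(
  motion=[
    {"dx": -0.001, "dy": 0.001, "dz": 0.02, "rx": 0, "ry": 0, "rz": 0},
    {"dx": 0, "dy": 0, "dz": 0.03, "rx": 0, "ry": 0, "rz": 0},
    {"dx": 0, "dy": 0, "dz": 0.03, "rx": 0, "ry": 0, "rz": 0},
    {"dx": 0, "dy": 0, "dz": 0.015, "rx": 0, "ry": 0, "rz": 0},
    {"dx": 0, "dy": 0, "dz": 0.007, "rx": 0, "ry": 0, "rz": 0},
  ],
)

```text
t: 1.98
eef_pos: [0.5217, -0.2462, 0.0534]
eef_rot: [[0.957, 0.292, -0.002], [0.292, -0.957, 0.001], [-0.002, -0.001, -1.0]]
contact_force: [-0.1, -0.7, -0.4]
grip_width: 0.0702
gripper_force: 0.0
```

step_arm(
  motion=[
    {"dx": 0, "dy": 0, "dz": 0, "rx": 0, "ry": 0, "rz": 0},
    {"dx": 0, "dy": 0, "dz": 0, "rx": 0, "ry": 0, "rz": 0},
    {"dx": 0, "dy": 0, "dz": 0, "rx": 0, "ry": 0, "rz": 0},
    {"dx": 0, "dy": 0, "dz": 0, "rx": 0, "ry": 0, "rz": 0},
    {"dx": 0, "dy": 0, "dz": 0, "rx": 0, "ry": 0, "rz": 0},
  ],
  claw=0.0,
  squeeze=25,
)

```text
t: 2.6
eef_pos: [0.522, -0.2434, 0.055]
eef_rot: [[0.957, 0.291, -0.002], [0.291, -0.957, 0.005], [-0.001, -0.005, -1.0]]
contact_force: [-3.6, 16.4, 11.3]
grip_width: 0.0222
gripper_force: 8.3
```

step_arm(
  motion=[
    {"dx": 0, "dy": -0.002, "dz": 0, "rx": 0, "ry": 0, "rz": 0},
    {"dx": -0.008, "dy": 0, "dz": 0, "rx": 0, "ry": 0, "rz": 0},
    {"dx": -0.015, "dy": 0, "dz": 0, "rx": 0, "ry": 0, "rz": 0},
    {"dx": -0.017, "dy": 0, "dz": 0, "rx": 0, "ry": 0, "rz": 0},
    {"dx": -0.017, "dy": 0, "dz": 0, "rx": 0, "ry": 0, "rz": 0},
    {"dx": -0.017, "dy": 0, "dz": 0, "rx": 0, "ry": 0, "rz": 0},
    {"dx": -0.017, "dy": 0, "dz": 0, "rx": 0, "ry": 0, "rz": 0},
    {"dx": -0.012, "dy": 0, "dz": 0, "rx": 0, "ry": 0, "rz": 0},
    {"dx": -0.007, "dy": 0, "dz": 0, "rx": 0, "ry": 0, "rz": 0},
    {"dx": 0, "dy": 0, "dz": 0, "rx": 0, "ry": 0, "rz": 0},
  ],
)

```text
t: 3.85
eef_pos: [0.4153, -0.2746, 0.055]
eef_rot: [[0.957, 0.292, -0.003], [0.292, -0.957, 0.003], [-0.002, -0.004, -1.0]]
contact_force: [-2.9, 6.9, 9.8]
grip_width: 0.021
gripper_force: 25.0
```

step_arm(
  motion=[
    {"dx": -0.003, "dy": 0, "dz": 0, "rx": 0, "ry": 0, "rz": 0},
    {"dx": -0.002, "dy": 0, "dz": 0, "rx": 0, "ry": 0, "rz": 0},
    {"dx": -0.002, "dy": 0, "dz": 0, "rx": 0, "ry": 0, "rz": 0},
    {"dx": -0.002, "dy": 0, "dz": 0, "rx": 0, "ry": 0, "rz": 0},
    {"dx": 0, "dy": 0, "dz": 0, "rx": 0, "ry": 0, "rz": 0},
    {"dx": 0, "dy": 0, "dz": 0, "rx": 0, "ry": 0, "rz": 0},
  ],
)

```text
t: 4.6
eef_pos: [0.4129, -0.2754, 0.0551]
eef_rot: [[0.957, 0.289, 0.009], [0.289, -0.957, 0.005], [0.01, -0.002, -1.0]]
contact_force: [19.5, 18.8, -3.0]
grip_width: 0.0214
gripper_force: 25.0
```

At the stop, since the force rose to about 20 N. I'll relax, release, lift and look.

step_arm(
  motion=[
    {"dx": 0.006, "dy": -0.001, "dz": 0, "rx": 0, "ry": 0, "rz": 0},
    {"dx": 0, "dy": 0, "dz": 0, "rx": 0, "ry": 0, "rz": 0},
  ],
)

```text
t: 4.85
eef_pos: [0.414, -0.275, 0.0551]
eef_rot: [[0.956, 0.293, -0.0], [0.293, -0.956, 0.002], [0.0, -0.002, -1.0]]
contact_force: [-0.5, 6.0, 6.1]
grip_width: 0.0212
gripper_force: 25.0
```

step_arm(
  motion=[
    {"dx": 0, "dy": 0, "dz": 0, "rx": 0, "ry": 0, "rz": 0},
    {"dx": 0, "dy": 0, "dz": 0, "rx": 0, "ry": 0, "rz": 0},
    {"dx": 0, "dy": 0, "dz": 0, "rx": 0, "ry": 0, "rz": 0},
    {"dx": 0, "dy": 0, "dz": -0.02, "rx": 0, "ry": 0, "rz": 0},
    {"dx": 0, "dy": 0, "dz": -0.05, "rx": 0, "ry": 0, "rz": 0},
    {"dx": 0, "dy": 0, "dz": -0.05, "rx": 0, "ry": 0, "rz": 0},
    {"dx": 0, "dy": 0, "dz": -0.05, "rx": 0, "ry": 0, "rz": 0},
    {"dx": 0, "dy": 0, "dz": -0.05, "rx": 0, "ry": 0, "rz": 0},
    {"dx": 0, "dy": 0, "dz": -0.02, "rx": 0, "ry": 0, "rz": 0},
  ],
  claw=0.088,
)

```text
t: 5.98
eef_pos: [0.4149, -0.2773, 0.2988]
eef_rot: [[0.956, 0.292, 0.005], [0.292, -0.956, -0.004], [0.004, 0.005, -1.0]]
contact_force: [-0.1, -0.8, -0.6]
grip_width: 0.088
gripper_force: 0.0
```

step_arm(
  motion=[
    {"dx": 0.02, "dy": -0.025, "dz": 0, "rx": 0, "ry": 0, "rz": 0},
    {"dx": 0.04, "dy": -0.045, "dz": 0, "rx": 0, "ry": 0, "rz": 0},
    {"dx": 0.04, "dy": -0.045, "dz": 0, "rx": 0, "ry": 0, "rz": 0},
    {"dx": 0.04, "dy": -0.045, "dz": 0, "rx": 0, "ry": 0, "rz": 0},
    {"dx": 0.04, "dy": -0.045, "dz": 0, "rx": 0, "ry": 0, "rz": 0},
    {"dx": 0.04, "dy": -0.045, "dz": 0, "rx": 0, "ry": 0, "rz": 0},
    {"dx": 0.04, "dy": -0.045, "dz": 0.01, "rx": 0, "ry": 0, "rz": 0},
    {"dx": 0.04, "dy": -0.045, "dz": 0.01, "rx": 0, "ry": 0, "rz": 0},
    {"dx": 0.038, "dy": -0.04, "dz": 0.01, "rx": 0, "ry": 0, "rz": 0},
    {"dx": 0.02, "dy": -0.024, "dz": 0.01, "rx": 0, "ry": 0, "rz": 0.117},
  ],
)

```text
t: 7.22
eef_pos: [0.6388, 0.2174, 0.2537]
eef_rot: [[0.984, 0.178, -0.0], [0.178, -0.984, -0.0], [-0.0, -0.0, -1.0]]
contact_force: [0.3, -0.4, 0.6]
grip_width: 0.0879
gripper_force: 0.0
```

```bash
python3 - <<'E'
from h import *
s=manip.read_state(); print(s["t"],s["eef_pos"],s["eef_rot"])
c=manip.get_calibration("wrist"); p,d=manip.camera("wrist"); cv2.imwrite("pics/w1.png",p); np.save("pics/w1.npy",d); np.savez("pics/w1c.npz",**c); print(c["mtx"],c["world_from_camera"].round(3))
for n in("top","side"):
    p,d=manip.camera(n); cv2.imwrite(f"pics/{n}1.png",p); np.save(f"pics/{n}1.npy",d)
    W=cloud(n,d); x,y,z=np.moveaxis(W,-1,0)
    k=np.hypot(x-.414,y+.277)<.03
    m=k&(z>.066)&(z<.08); print(n,"knob",m.sum(),*rect(W[m]),W[m][:,2].max())
    st=(x>.42)&(x<.72)&(y>-.34)&(y<-.16)
    m=st&(z>.1)&(z<.14); print(n,"card",m.sum(),*rect(W[m]),np.percentile(W[m][:,2],[50,98,100]))
    m=st&(z>.117)&(z<.14); print(n,"cardtop",m.sum(),*rect(W[m]),W[m].mean(0))
E
```

```text
7.225 [0.6388359  0.21738079 0.25367344] [[ 9.84105695e-01  1.77583719e-01 -6.70792418e-05]
 [ 1.77583719e-01 -9.84105697e-01 -5.34841802e-06]
 [-6.69628560e-05 -6.64877262e-06 -9.99999998e-01]]
[[325.1922621    0.         277.66088079]
 [  0.         325.1922621  202.61802947]
 [  0.           0.           1.        ]] [[ 0.178 -0.937 -0.3    0.717]
 [-0.984 -0.17  -0.054  0.232]
 [-0.     0.305 -0.952  0.392]
 [ 0.     0.     0.     1.   ]]
top knob 57 [ 415.5 -275. ] [18.2 18.9] 0.62 0.07922755648890334
top card 194 [ 555.9 -214.8] [113.3 124.8] 88.28 [0.11695183 0.12922522 0.13322742]
top cardtop 97 [ 565.4 -218.9] [156.2  44.7] 40.81 [ 0.55142797 -0.22642938  0.12376676]
side knob 91 [ 415.9 -276. ] [19.9 22.6] 16.54 0.07775123185589095
side card 1413 [ 610.2 -217.5] [107.3 223.3] 81.35 [0.11664651 0.13892106 0.13993014]
side cardtop 688 [ 609.8 -220.4] [101.  223.1] 81.22 [ 0.62535423 -0.24336858  0.12661321]
```

View pics/w1.png

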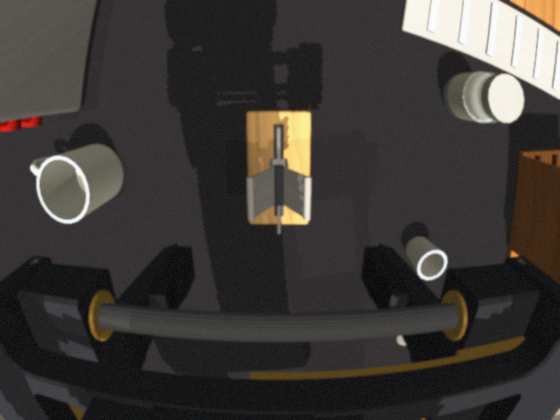

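View pics/top1.png

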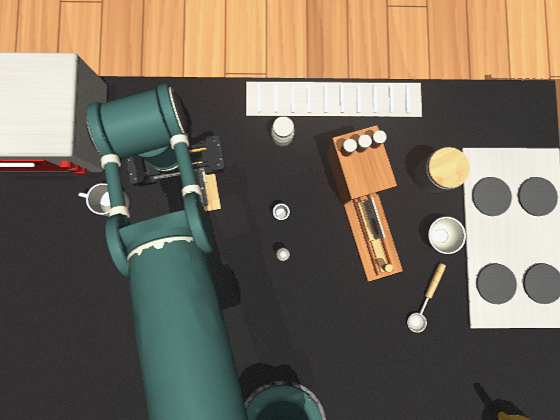

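The wrist view shows the clip centred: tails at (250,200) and (308,200), strip at column 279. The top view shows the card out and the knob at (388,268). Now I'll refine both.

```bash
cat >> h.py <<'E'
def wcloud(d,c):
    K=c["mtx"];T=c["world_from_camera"]; v,u=np.indices(d.shape)
    a=(u-K[0,2])/K[0,0];b=(v-K[1,2])/K[1,1];r=np.hypot(a,b)+1e-9;t=np.tan(np.minimum(r,1.4))/r
    W=np.stack([a*t*d,b*t*d,d],-1)@T[:3,:3].T+T[:3,3]; W[d<=0]=np.nan; return W
E
python3 - <<'E'
from h import *
c=np.load("pics/w1c.npz"); d=np.load("pics/w1.npy"); W=wcloud(d,c); x,y,z=np.moveaxis(W,-1,0)
p=cv2.imread("pics/w1.png"); S=cv2.split(cv2.cvtColor(p,cv2.COLOR_BGR2HSV))[1]
sd=(x>.5)&(x<.78)&(y>.12)&(y<.32)
for n,m in dict(board=sd&(z>.006)&(z<.017)&(S>60),strip=sd&(z>.068)&(z<.08),tails=sd&(z>.115)&(z<.15),tips=sd&(z>.134)&(z<.15)).items():
    P=W[m]; print(n,len(P),*rect(P),P.mean(0).round(4),np.percentile(P[:,2],[2,50,98]).round(4))
# tips ray-cast onto z=.141, split left/right in tool y
a=np.deg2rad(10.2); P=W[sd&(z>.128)&(z<.15)]; yy=-(P[:,0]-.6388)*np.sin(a)+(P[:,1]-.2174)*np.cos(a); print("tips y' range",yy.min(),yy.max())
a=np.deg2rad(16.7); R=np.array([[np.cos(a),np.sin(a)],[-np.sin(a),np.cos(a)]])
for n in("top","side"):
    W=cloud(n,np.load(f"pics/{n}1.npy")); q=(W[...,:2]-[.4157,-.2755])@R.T; z=W[...,2]
    for lo,hi in((.075,.11),(.11,.135),(.118,.135)):
        m=(q[...,0]>.06)&(q[...,0]<.19)&(abs(q[...,1])<.03)&(z>lo)&(z<hi); Q=q[m]
        if m.sum()>3: print(n,lo,m.sum(),"x",Q[:,0].min().round(4),Q[:,0].max().round(4),"y med",np.median(Q[:,1]).round(4),"slope",np.polyfit(Q[:,0],Q[:,1],1).round(4),"z98",np.percentile(z[m],98).round(4))
E
```

```text
board 3797 [638.2 217.1] [138.8  75.6] 10.46 [0.6587 0.2208 0.0126] [0.0105 0.0126 0.0143]
strip 190 [637.9 219.1] [109.7  17. ] 4.31 [0.6472 0.2189 0.0756] [0.0705 0.0757 0.0773]
tails 1646 [640.8 217.8] [36.7 52.1] 10.68 [0.6417 0.2178 0.1314] [0.1156 0.1317 0.1424]
tips 680 [640.9 217.8] [36.6 52. ] 10.92 [0.6418 0.2181 0.1406] [0.1345 0.141  0.1428]
tips y' range -0.02609046493667422 0.026137972128325193
top 0.075 145 x 0.0794 0.1838 y med 0.0002 slope [-0.0049  0.0008] z98 0.1096
top 0.11 112 x 0.0797 0.1839 y med -0.0002 slope [-0.0029 -0.0002] z98 0.1286
top 0.118 77 x 0.0797 0.1839 y med -0.0006 slope [-0.0046 -0.0002] z98 0.1288
side 0.075 645 x 0.0794 0.1864 y med -0.0011 slope [-0.0026 -0.0007] z98 0.1092
side 0.11 319 x 0.0801 0.1856 y med -0.0007 slope [-0.0064  0.0001] z98 0.1251
side 0.118 162 x 0.0803 0.1856 y med -0.0007 slope [-0.0047 -0.    ] z98 0.1256
```

step_arm(
  motion=[
    {"dx": 0.002, "dy": 0, "dz": 0.01, "rx": 0, "ry": 0, "rz": -0.006},
    {"dx": 0, "dy": 0, "dz": 0.03, "rx": 0, "ry": 0, "rz": 0},
    {"dx": 0, "dy": 0, "dz": 0.035, "rx": 0, "ry": 0, "rz": 0},
    {"dx": 0, "dy": 0, "dz": 0.03, "rx": 0, "ry": 0, "rz": 0},
    {"dx": 0, "dy": 0, "dz": 0.017, "rx": 0, "ry": 0, "rz": 0},
    {"dx": 0, "dy": 0, "dz": 0.008, "rx": 0, "ry": 0, "rz": 0},
    {"dx": 0, "dy": 0, "dz": 0.0, "rx": 0, "ry": 0, "rz": 0},
  ],
)

```text
t: 8.25
eef_pos: [0.6402, 0.215, 0.125]
eef_rot: [[0.983, 0.184, 0.0], [0.184, -0.983, 0.0], [0.0, 0.0, -1.0]]
contact_force: [0.8, 0.3, -0.2]
grip_width: 0.0881
gripper_force: 0.0
```

step_arm(
  motion=[
    {"dx": 0, "dy": 0, "dz": 0, "rx": 0, "ry": 0, "rz": 0},
    {"dx": 0, "dy": 0, "dz": 0, "rx": 0, "ry": 0, "rz": 0},
    {"dx": 0, "dy": 0, "dz": 0, "rx": 0, "ry": 0, "rz": 0},
    {"dx": 0, "dy": 0, "dz": 0, "rx": 0, "ry": 0, "rz": 0},
    {"dx": 0, "dy": 0, "dz": 0, "rx": 0, "ry": 0, "rz": 0},
    {"dx": 0, "dy": 0, "dz": 0, "rx": 0, "ry": 0, "rz": 0},
    {"dx": 0, "dy": 0, "dz": 0, "rx": 0, "ry": 0, "rz": 0},
  ],
  claw=0.03,
  squeeze=22,
)

```text
t: 9.12
eef_pos: [0.6398, 0.2153, 0.1245]
eef_rot: [[0.983, 0.185, -0.0], [0.185, -0.983, -0.0], [-0.0, 0.0, -1.0]]
contact_force: [-0.0, 0.9, -1.7]
grip_width: 0.031
gripper_force: 21.8
```

step_arm(
  motion=[
    {"dx": 0, "dy": 0, "dz": -0.005, "rx": 0, "ry": 0, "rz": 0},
    {"dx": 0, "dy": 0, "dz": -0.01, "rx": 0, "ry": 0, "rz": 0},
    {"dx": 0, "dy": 0, "dz": -0.015, "rx": 0, "ry": 0, "rz": 0},
    {"dx": 0, "dy": 0, "dz": -0.02, "rx": 0, "ry": 0, "rz": 0},
    {"dx": 0, "dy": 0, "dz": -0.03, "rx": 0, "ry": 0, "rz": 0},
    {"dx": 0, "dy": 0, "dz": -0.03, "rx": 0, "ry": 0, "rz": 0},
    {"dx": 0, "dy": 0, "dz": -0.02, "rx": 0, "ry": 0, "rz": 0},
    {"dx": 0, "dy": 0, "dz": -0.01, "rx": 0, "ry": 0, "rz": 0},
    {"dx": 0, "dy": 0, "dz": 0, "rx": 0, "ry": 0, "rz": 0},
  ],
)

```text
t: 10.25
eef_pos: [0.6402, 0.2154, 0.2655]
eef_rot: [[0.983, 0.185, 0.001], [0.185, -0.983, 0.0], [0.001, -0.0, -1.0]]
contact_force: [-1.3, 0.4, -2.0]
grip_width: 0.0311
gripper_force: 21.8
```

```bash
python3 - <<'E'
from h import *
c=manip.get_calibration("wrist"); p,d=manip.camera("wrist"); np.save("pics/w2.npy",d)
cv2.imwrite("pics/w2.png",p)
ps,ds=manip.camera("side"); np.save("pics/side2.npy",ds)
cv2.imwrite("pics/cmp2.png",np.hstack([cv2.resize(p[180:400,160:400],(400,367)),cv2.resize(ps[70:220,220:384],(400,367),interpolation=cv2.INTER_CUBIC)]))
E
```

```text
(no output)
```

View pics/cmp2.png

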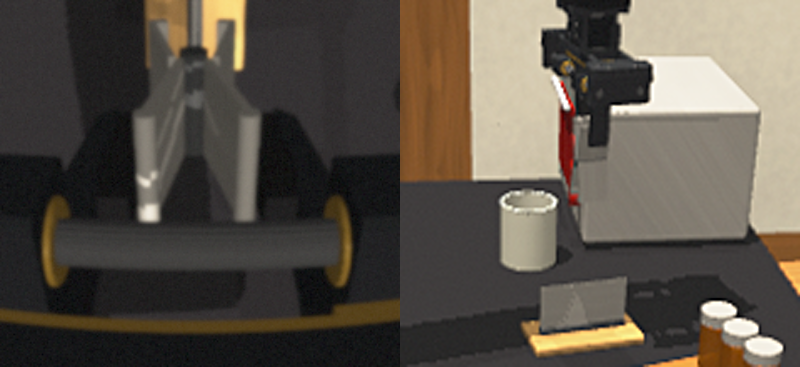

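The clip is held open, clear of the stand, and hanging straight. Next I'll measure it in the tool frame.

```bash
python3 - <<'E'
from h import *
s=manip.read_state(); R=s["eef_rot"];t=s["eef_pos"]; print(s["t"],t,s["grip_width"])
for n,W in(("w",wcloud(np.load("pics/w2.npy"),manip.get_calibration("wrist"))),("side",cloud("side",np.load("pics/side2.npy")))):
    Q=(W-t)@R
    for lo,hi in((-.04,-.02),(-.02,-.012),(.012,.02),(.02,.03),(.03,.04),(.04,.05),(.05,.06),(.06,.07),(.07,.08),(.08,.1)):
        m=(abs(Q[...,0])<.025)&(abs(Q[...,1])<.028)&(Q[...,2]>lo)&(Q[...,2]<=hi); P=Q[m]
        if len(P): print(n,lo,hi,len(P),"x",P[:,0].min().round(4),P[:,0].max().round(4),"y",P[:,1].min().round(4),P[:,1].max().round(4),"z",P[:,2].max().round(4))
E
```

```text
10.35 [0.63937594 0.21516001 0.26341422] 0.03121487191699405
w -0.04 -0.02 2205 x -0.0093 0.0123 y -0.028 0.028 z -0.02
w -0.02 -0.012 2429 x -0.015 0.0195 y -0.028 0.028 z -0.012
w 0.012 0.02 536 x -0.0177 0.0196 y -0.01 0.0086 z 0.02
w 0.02 0.03 1152 x -0.0184 0.0204 y -0.0098 0.0068 z 0.03
w 0.03 0.04 321 x -0.0182 0.0206 y -0.0121 0.0085 z 0.0397
w 0.04 0.05 149 x 0.0022 0.0193 y -0.0147 0.0107 z 0.0499
w 0.05 0.06 160 x -0.0032 0.0193 y -0.0172 0.0126 z 0.0599
w 0.06 0.07 190 x -0.0091 0.0193 y -0.0197 0.0145 z 0.07
w 0.07 0.08 240 x -0.0118 0.0193 y -0.0208 0.0155 z 0.0768
side -0.04 -0.02 43 x -0.0106 0.0044 y -0.0279 0.0277 z -0.0201
side -0.02 -0.012 32 x -0.0165 0.0187 y -0.0271 0.0276 z -0.0126
side 0.012 0.02 32 x -0.0161 0.0209 y -0.0116 0.0146 z 0.0197
side 0.02 0.03 41 x -0.0158 0.0187 y -0.0078 0.01 z 0.03
side 0.03 0.04 55 x -0.018 0.0189 y -0.0118 0.0138 z 0.0398
side 0.04 0.05 47 x -0.0171 0.0169 y -0.0137 0.0189 z 0.05
side 0.05 0.06 52 x -0.0177 0.0199 y -0.0175 0.0181 z 0.06
side 0.06 0.07 53 x -0.0172 0.0205 y -0.0183 0.0191 z 0.0699
side 0.07 0.08 40 x -0.0165 0.0206 y -0.0189 0.0199 z 0.0783
```

step_arm(
  motion=[
    {"dx": -0.008, "dy": 0.02, "dz": -0.005, "rx": 0, "ry": 0, "rz": 0},
    {"dx": -0.016, "dy": 0.038, "dz": -0.005, "rx": 0, "ry": 0, "rz": 0},
    {"dx": -0.02, "dy": 0.048, "dz": 0, "rx": 0, "ry": 0, "rz": 0},
    {"dx": -0.022, "dy": 0.052, "dz": 0, "rx": 0, "ry": 0, "rz": 0},
    {"dx": -0.022, "dy": 0.052, "dz": 0, "rx": 0, "ry": 0, "rz": 0},
    {"dx": -0.022, "dy": 0.052, "dz": 0, "rx": 0, "ry": 0, "rz": 0},
    {"dx": -0.022, "dy": 0.052, "dz": 0, "rx": 0, "ry": 0, "rz": 0},
    {"dx": -0.02, "dy": 0.048, "dz": 0, "rx": 0, "ry": 0, "rz": 0},
    {"dx": -0.016, "dy": 0.038, "dz": 0, "rx": 0, "ry": 0, "rz": 0},
    {"dx": -0.0115, "dy": 0.026, "dz": 0, "rx": 0, "ry": 0, "rz": -0.103},
  ],
)

```text
t: 11.6
eef_pos: [0.5402, -0.2392, 0.2741]
eef_rot: [[0.958, 0.285, -0.002], [0.285, -0.958, -0.0], [-0.002, -0.0, -1.0]]
contact_force: [0.6, -0.4, -1.5]
grip_width: 0.0309
gripper_force: 21.8
```

step_arm(
  motion=[
    {"dx": 0, "dy": 0, "dz": 0, "rx": 0, "ry": 0, "rz": 0},
    {"dx": 0, "dy": 0, "dz": 0, "rx": 0, "ry": 0, "rz": 0},
    {"dx": 0, "dy": 0, "dz": 0, "rx": 0, "ry": 0, "rz": 0},
  ],
)

```text
t: 11.98
eef_pos: [0.5422, -0.2356, 0.2745]
eef_rot: [[0.958, 0.285, -0.0], [0.285, -0.958, 0.0], [-0.0, -0.001, -1.0]]
contact_force: [0.2, 0.9, -0.3]
grip_width: 0.031
gripper_force: 21.8
```

```bash
cat > m.py <<'E'
from h import *
import sys
k=sys.argv[1]
s=manip.read_state(); R=s["eef_rot"];t=s["eef_pos"]; print(s["t"],t.round(4),R[:2,0].round(4),s["grip_width"],s["contact_force"].round(1))
c=manip.get_calibration("wrist"); pw,d=manip.camera("wrist"); ps,ds=manip.camera("side"); pt,dt=manip.camera("top")
cv2.imwrite(f"pics/w{k}.png",pw); cv2.imwrite(f"pics/s{k}.png",ps); cv2.imwrite(f"pics/t{k}.png",pt)
for n,W in(("w",wcloud(d,c)),("side",cloud("side",ds)),("top",cloud("top",dt))):
    z=W[...,2]; Q=(W-t)@R
    for lo,hi in((.06,.095),(.095,.115),(.115,.131)):
        m=(abs(Q[...,0])<.07)&(abs(Q[...,1])<.014)&(z>lo)&(z<=hi); P=Q[m]
        if len(P)>5: print(n,"card z",lo,len(P),"x",P[:,0].min().round(4),P[:,0].max().round(4),"y",P[:,1].min().round(4),np.median(P[:,1]).round(4),P[:,1].max().round(4),"slope",np.polyfit(P[:,0],P[:,1],1).round(4),"zmax",z[m].max().round(4))
    for lo,hi in((.015,.03),(.03,.045),(.045,.06),(.06,.07),(.07,.082)):
        m=(abs(Q[...,0])<.025)&(abs(Q[...,1])<.028)&(Q[...,2]>lo)&(Q[...,2]<=hi)&(z>.132); P=Q[m]
        if len(P)>5: print(n,"clip",lo,len(P),"x",P[:,0].min().round(4),P[:,0].max().round(4),"y",P[:,1].min().round(4),P[:,1].max().round(4),"z",P[:,2].max().round(4))
E
python3 m.py 3
```

```text
11.975 [ 0.5422 -0.2356  0.2745] [0.9585 0.2852] 0.030986243357144633 [ 0.2  0.9 -0.3]
w card z 0.06 56 x -0.0059 0.0532 y -0.0012 -0.0012 0.0018 slope [ 0.0198 -0.0015] zmax 0.095
w card z 0.095 25 x -0.0248 0.053 y -0.0012 -0.0012 0.0017 slope [ 0.0266 -0.0008] zmax 0.1083
w card z 0.115 227 x -0.0171 0.053 y -0.0003 0.0007 0.0017 slope [-0.0023  0.0007] zmax 0.1279
w clip 0.015 1496 x -0.0177 0.0206 y -0.0097 0.0073 z 0.03
w clip 0.03 368 x -0.0181 0.0206 y -0.0136 0.0099 z 0.045
w clip 0.045 248 x -0.0033 0.0196 y -0.0172 0.0126 z 0.06
w clip 0.06 184 x -0.0087 0.0195 y -0.0196 0.0146 z 0.07
w clip 0.07 235 x -0.0119 0.0194 y -0.0207 0.0156 z 0.0766
side card z 0.06 629 x -0.052 0.0539 y -0.0016 0.0032 0.0068 slope [-0.0005  0.0032] zmax 0.0949
side card z 0.095 381 x -0.0526 0.0528 y -0.0002 0.0029 0.0073 slope [0.0056 0.0029] zmax 0.115
side card z 0.115 217 x -0.0523 0.0532 y -0.0026 0.0028 0.0059 slope [0.0043 0.0026] zmax 0.1264
side clip 0.015 107 x -0.0176 0.0195 y -0.009 0.0106 z 0.0295
side clip 0.03 165 x -0.0183 0.02 y -0.0112 0.0137 z 0.045
side clip 0.045 162 x -0.0172 0.0196 y -0.0164 0.0161 z 0.06
side clip 0.06 105 x -0.0177 0.0185 y -0.0171 0.0179 z 0.0699
side clip 0.07 86 x -0.0177 0.0184 y -0.0186 0.0189 z 0.0793
top card z 0.06 13 x -0.0532 0.0514 y 0.0009 0.0016 0.0027 slope [0.002  0.0017] zmax 0.0927
top card z 0.095 13 x -0.0516 0.051 y 0.0008 0.0018 0.0028 slope [0.0019 0.0018] zmax 0.1128
top card z 0.115 29 x -0.0532 0.0513 y 0.001 0.0027 0.0049 slope [0.0068 0.0029] zmax 0.1278
top clip 0.045 14 x -0.0132 0.0176 y -0.015 -0.0129 z 0.0592
top clip 0.06 34 x -0.0176 0.017 y -0.0168 -0.0133 z 0.0696
```

Relative to the clip mouth, the card is about +2–3 mm in tool y and centred in x. I'll shift 2.5 mm and descend.

step_arm(
  motion=[
    {"dx": 0, "dy": 0.0025, "dz": 0, "rx": 0, "ry": 0, "rz": 0},
    {"dx": 0, "dy": 0, "dz": 0.015, "rx": 0, "ry": 0, "rz": 0},
    {"dx": 0, "dy": 0, "dz": 0.02, "rx": 0, "ry": 0, "rz": 0},
    {"dx": 0, "dy": 0, "dz": 0.02, "rx": 0, "ry": 0, "rz": 0},
    {"dx": 0, "dy": 0, "dz": 0.01, "rx": 0, "ry": 0, "rz": 0},
    {"dx": 0, "dy": 0, "dz": 0.005, "rx": 0, "ry": 0, "rz": 0},
    {"dx": 0, "dy": 0, "dz": 0, "rx": 0, "ry": 0, "rz": 0},
    {"dx": 0, "dy": 0, "dz": 0, "rx": 0, "ry": 0, "rz": 0},
  ],
)

```text
t: 13.12
eef_pos: [0.5435, -0.2392, 0.2056]
eef_rot: [[0.959, 0.285, 0.001], [0.285, -0.959, -0.001], [0.001, 0.001, -1.0]]
contact_force: [-0.2, 0.5, -0.0]
grip_width: 0.031
gripper_force: 21.8
```

```bash
python3 m.py 4; python3 - <<'E'
import cv2,numpy as np
w=cv2.imread("pics/w4.png")[150:370,160:400]; s=cv2.imread("pics/s4.png")[180:330,240:404]
cv2.imwrite("pics/cmp4.png",np.hstack([cv2.resize(w,(400,367)),cv2.resize(s,(400,367),interpolation=cv2.INTER_CUBIC)]))
E
```

```text
13.125 [ 0.5435 -0.2392  0.2056] [0.9586 0.2847] 0.031035736666434822 [-0.2  0.5 -0. ]
w card z 0.095 16 x 0.0393 0.0524 y -0.0048 -0.0032 -0.0018 slope [-0.1139  0.0027] zmax 0.115
w card z 0.115 358 x -0.053 0.0524 y -0.0133 -0.0031 0.0134 slope [-0.0039 -0.0027] zmax 0.1304
w clip 0.015 1462 x -0.0184 0.0205 y -0.01 0.0073 z 0.03
w clip 0.03 404 x -0.0183 0.0204 y -0.0137 0.0098 z 0.045
w clip 0.045 243 x -0.003 0.0194 y -0.0174 0.0126 z 0.06
w clip 0.06 186 x -0.0085 0.0195 y -0.0196 0.0145 z 0.07
w clip 0.07 193 x -0.0124 0.0193 y -0.0206 0.0151 z 0.0736
side card z 0.06 617 x -0.0527 0.0527 y -0.0056 -0.0008 0.0035 slope [-0.0008 -0.0009] zmax 0.095
side card z 0.095 389 x -0.0534 0.052 y -0.0057 -0.001 0.0022 slope [ 0.0004 -0.001 ] zmax 0.1149
side card z 0.115 152 x -0.0532 0.0522 y -0.0133 -0.001 0.0138 slope [ 0.006  -0.0008] zmax 0.1308
side clip 0.015 95 x -0.0181 0.0193 y -0.0091 0.0104 z 0.0299
side clip 0.03 154 x -0.0189 0.019 y -0.0093 0.0138 z 0.0448
side clip 0.045 135 x -0.0184 0.0199 y -0.0154 0.0155 z 0.0599
side clip 0.06 101 x -0.0173 0.019 y -0.0201 0.0175 z 0.0699
side clip 0.07 35 x -0.0182 0.0184 y -0.0182 0.0177 z 0.0735
top card z 0.06 56 x -0.0537 0.0511 y -0.0031 -0.0021 -0.0008 slope [ 0.0077 -0.0021] zmax 0.0943
top card z 0.095 23 x -0.0521 0.0507 y -0.003 -0.0019 -0.0012 slope [ 0.001 -0.002] zmax 0.1131
top card z 0.115 23 x -0.0535 0.051 y -0.003 -0.0012 0.0012 slope [ 0.0038 -0.0013] zmax 0.1262
top clip 0.06 32 x -0.0179 0.0171 y -0.0183 -0.0135 z 0.0698
top clip 0.07 7 x -0.0149 0.0132 y -0.0179 -0.0153 z 0.0735
```

View pics/cmp4.png

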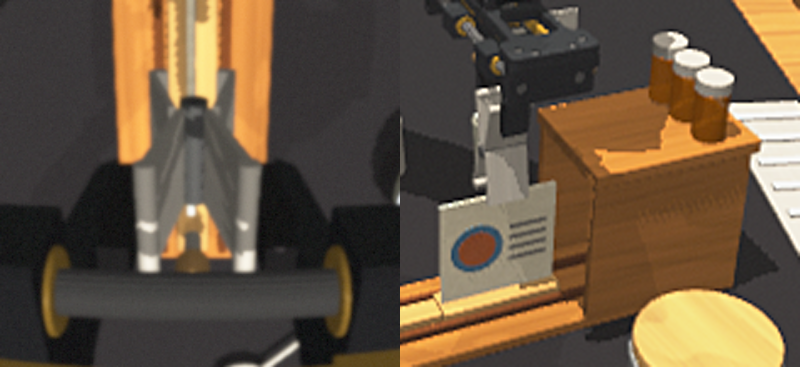

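The views agree the card is within about 2 mm of the mouth centre, and the jaws straddle the card line in the wrist view. Final descent.

step_arm(
  motion=[
    {"dx": 0, "dy": -0.001, "dz": 0.003, "rx": 0, "ry": 0, "rz": 0},
    {"dx": 0, "dy": 0, "dz": 0.007, "rx": 0, "ry": 0, "rz": 0},
    {"dx": 0, "dy": 0, "dz": 0.008, "rx": 0, "ry": 0, "rz": 0},
    {"dx": 0, "dy": 0, "dz": 0.005, "rx": 0, "ry": 0, "rz": 0},
    {"dx": 0, "dy": 0, "dz": 0.002, "rx": 0, "ry": 0, "rz": 0},
    {"dx": 0, "dy": 0, "dz": 0, "rx": 0, "ry": 0, "rz": 0},
    {"dx": 0, "dy": 0, "dz": 0, "rx": 0, "ry": 0, "rz": 0},
    {"dx": 0, "dy": 0, "dz": 0, "rx": 0, "ry": 0, "rz": 0},
  ],
)

```text
t: 14.28
eef_pos: [0.5429, -0.238, 0.1801]
eef_rot: [[0.959, 0.285, 0.001], [0.285, -0.959, -0.0], [0.0, 0.0, -1.0]]
contact_force: [0.4, 0.0, -0.5]
grip_width: 0.0312
gripper_force: 21.8
```

```bash
python3 m.py 5; python3 - <<'E'
import cv2,numpy as np
from workcell import manip
w=cv2.imread("pics/w5.png")[150:370,160:400]; s=cv2.imread("pics/s5.png")[180:330,240:404]
cv2.imwrite("pics/cmp5.png",np.hstack([cv2.resize(w,(400,367)),cv2.resize(s,(400,367),interpolation=cv2.INTER_CUBIC)]))
s=manip.read_state(); print(s["eef_pos"],s["contact_force"],s["ft_torque"])
E
```

```text
14.275 [ 0.5429 -0.238   0.1801] [0.9586 0.2848] 0.031166364584904013 [ 0.4  0.  -0.5]
w card z 0.06 61 x 0.0019 0.0448 y -0.0003 -0.0003 -0.0003 slope [-0.0013 -0.0003] zmax 0.0942
w card z 0.095 157 x -0.0004 0.0527 y -0.0139 0.0085 0.014 slope [-0.2198  0.0082] zmax 0.115
w card z 0.115 494 x -0.052 0.0526 y -0.014 -0.0016 0.0135 slope [-0.0129  0.0012] zmax 0.1306
w clip 0.015 1494 x -0.0183 0.0204 y -0.0097 0.0073 z 0.03
w clip 0.03 378 x -0.0176 0.0205 y -0.0137 0.0098 z 0.0449
w clip 0.045 48 x 0.0048 0.0194 y -0.0144 0.0101 z 0.048
side card z 0.06 601 x -0.0523 0.0538 y -0.0035 0.0005 0.0043 slope [-0.0005  0.0005] zmax 0.095
side card z 0.095 276 x -0.0526 0.0523 y -0.0037 0.0004 0.0139 slope [0.0042 0.0016] zmax 0.115
side card z 0.115 255 x -0.0523 0.0522 y -0.014 0.0015 0.014 slope [0.038  0.0042] zmax 0.1309
side clip 0.015 82 x -0.0179 0.0187 y -0.01 0.0091 z 0.0296
side clip 0.03 145 x -0.0183 0.0187 y -0.0116 0.0118 z 0.045
side clip 0.045 24 x -0.0166 0.0196 y -0.0111 0.0123 z 0.048
top card z 0.06 34 x -0.0533 0.0514 y -0.0019 -0.0007 0.0005 slope [ 0.0017 -0.0007] zmax 0.0944
top card z 0.095 20 x -0.0516 0.0509 y -0.0016 -0.0006 -0.0001 slope [ 0.0021 -0.0008] zmax 0.1142
top card z 0.115 26 x -0.0531 0.0512 y -0.0017 -0.0001 0.0025 slope [0.0034 0.0001] zmax 0.1283
[ 0.54278226 -0.23795381  0.17989594] [-0.10417936  0.30527413 -0.56832927] [-0.02328015  0.00181074  0.00668837]
```

View pics/cmp5.png

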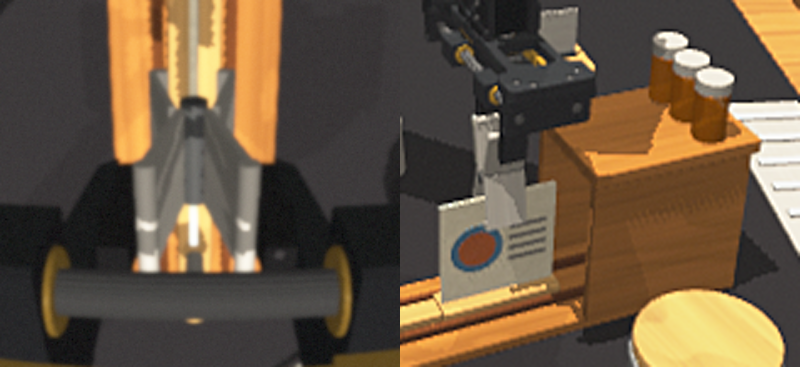

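The jaw hangs about 23 mm over the card at its middle. The card edge is inside the mouth and within about 1–2 mm of centre, and there is no contact force. Handing in.

```bash
python3 -c "
from workcell import manip
print(manip.sign_off())"
```

```text
the job is handed in; nothing more can be done
None
```

The job is handed in: the card is pulled out to its stop, and the clip is held squeezed open over the middle of its top edge, jaw tips about 23 mm below the edge, with no contact force measured; I wasn't shown the judge's verdict.

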